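# Peel the top stone tray off a tacky stack and present it

## Task

On the goldsmith's bench, take the brass bangle out of the white top tray, lower it (do not drop it) over the upright post of the wooden bangle stand until it lies flat on the base, and let it go. Then peel the empty white tray off the tacky trays beneath by its orange corner lug: tilt that corner well up, about 3 cm, while the opposite corner still rests in place, and only then lift the tray clear, without lifting or shifting the lower trays. Finish while still holding the tray in the gripper, level, still and centred over the blue mat, at least 12 cm above it, and leave the bangle on its post and the other things on the bench undisturbed.

Things in the scene. Friction and masses are not known exactly. Their poses are not given: they have to be found in the camera images.
- tray: White plastic tray, top of the stack, loose, 150 g. Origin: centre of its underside; x along its long side, y short side, z up. Outside 178 x 110 mm, inside 170 x 102 mm, floor 4 mm, walls 4 mm thick; rim flange 194 x 126 mm, its top 24 mm above the origin. Sits 8 mm deep in the pocket of the trays below, 2.5 mm play each side, held by four sticky rubber grips near its corners.
- lug (a point): Point on the white tray's orange pull lug, at x -87, y 53, z 46 mm in the tray's frame (axes the tray's). The lug is an upright plate across that corner, 28 mm wide, 10 mm thick, top 32 mm above the rim (10 mm above this point). Its thickness, the direction to pinch it from above, runs along the tray's (-1, 1, 0), diagonally out of the corner.
- lug_corner (a point): Point on the tray's underside at the lug's corner (x -89, y 55, z 0 mm in the tray's frame). Near each of its four corners (x +-68 mm) a soft rubber grip of the tray beneath, sprung with about 2 N, sticks to its long side and drags it back with about 2 N until that part has risen about 9 mm.
- far_corner (a point): Point on the tray's underside at the corner diagonally across from the lug (x 89, y -55, z 0 mm in the tray's frame); the corner to tilt about, so that the grips let go one after the other.
- stack: The two nested black and grey trays under the white one, one loose body of 1.2 kg standing on the bench, 198 x 130 mm. Origin: centre of the underside, axes as the white tray's. Floor of its pocket, on which the white tray sits, 26 mm above the origin; top of its rim 34 mm.
- bangle: Brass bangle lying flat in the white tray within 12 mm of its middle: 72 mm outside, 56 mm inside diameter (wall 8 mm), 18 mm tall, 50 to 100 g. Origin: centre of its underside, z along its axis; at the start 30 mm above the bench. Pinch its wall with one finger inside: at least 35 mm is free between it and the tray's short end walls.
- stand: Bangle stand, fixed: round dark wooden base of 90 mm diameter, 14 mm thick, with an upright steel post of 14 mm diameter in its centre, whose tip is 69 mm above the bench. Origin: centre of the underside. It may be to the left or right of the stack; the mat is on the other side.
- mat: Blue inspection mat, fixed on the bench, 150 x 110 mm, 3 mm thick. Origin: centre of its underside.
- jar: Small jar with a cap, 44 mm diameter, 60 mm tall, loose; bystander. Origin: centre of the underside.
- loupe: Black eye loupe, 46 mm diameter, 32 mm tall, loose; bystander. Origin: centre of the underside.
- cap: Green plastic cap, 36 mm diameter, 12 mm tall, loose; bystander. Origin: centre of the underside.
- hammer: Hammer lying on the bench, loose; bystander.
- graver: Graver like a screwdriver, 150 mm long, lying on the bench, loose; bystander.
- polish: Red bar of polish, 55 x 32 x 22 mm, loose; bystander. Origin: centre of the underside.
Mind the look-alikes: they are no part of the job. There is more than one size of the bangle; the one meant has the size given above. There is more than one size of the tray; the one meant has the size given above.

How it is judged:
On the way, in this order (a step that is already met when the one before it is completed fails the run):
1. the bangle lies flat on the stand's base around the post, released, with the white tray still in the stack (horizontal distance between bangle and stand below 0.026 m and z of bangle in the frame of stand between 0.01 and 0.02 m and angle between bangle's own z axis and vertical below 0.12 rad and linear speed of bangle below 0.03 m/s and contact force between the fingers and bangle below 0.1 N and z of lug_corner in the frame of stack below 0.032 m), for 0.2 s.
2. the gripped tray's lug corner is raised more than 20 mm while the opposite corner is still within 6 mm of its seat (z of lug_corner in the frame of stack above 0.046 m and z of far_corner in the frame of stack below 0.032 m and contact force between the fingers and tray above 1 N), for 0.1 s.
At the end, for the whole second after the job is handed in: Tray gripped, its centre within 45 mm of the mat's and over 110 mm up, both corners over 100 mm up, tilt under 0.2 rad, still; bangle flat on the stand round the post (within 26 mm of its axis, 10 to 20 mm up), released; lower trays flat, within 30 mm of their start (contact force between the fingers and tray above 1 N and horizontal distance between tray and mat below 0.045 m and height (world z) of tray above 0.11 m and height (world z) of each of lug_corner, far_corner above 0.1 m and angle between tray's own z axis and vertical below 0.2 rad and linear speed of tray below 0.04 m/s and contact force between tray and stack below 0.05 N and contact force between tray and stand below 0.05 N and horizontal distance between bangle and stand below 0.026 m and z of bangle in the frame of stand between 0.01 and 0.02 m and angle between bangle's own z axis and vertical below 0.12 rad and contact force between the fingers and bangle below 0.1 N and height (world z) of stack below 0.006 m and angle between stack's own z axis and vertical below 0.08 rad and distance of stack from where it was at the start of the episode below 0.03 m); the arm keeps its last pose, push and grip.
It fails at once if the lower trays are lifted, tipped or shifted by more than 30 mm (height (world z) of stack above 0.01 m or angle between stack's own z axis and vertical above 0.12 rad or distance of stack from where it was at the start of the episode above 0.03 m).
It fails at once if the bangle is dropped onto the stand (falls free at more than 0.6 m/s, a drop of about 2 cm) (horizontal distance between bangle and stand below 0.06 m and contact force between the fingers and bangle below 0.05 N and linear speed of bangle above 0.6 m/s).
It fails at once if one of the other things on the bench is moved by more than 30 mm (distance of any of jar, loupe, cap, hammer, graver, polish from where it was at the start of the episode above 0.03 m).
It also fails if it takes over 54 s, if anything falls off the work surface, if the arm or the gripper's body presses on something with over 40 N, if the wrist force passes 120 N, or if a joint passes its speed limit or range.

## Robot

A 6-joint arm with a two-finger parallel gripper is mounted at the origin on the work surface. World frame = base frame: x ahead of the robot, y to its left, z up, the work surface at z = 0. Lengths are in m, angles in rad, forces in N, time in s.
With the tool pointing down it reaches from about 0.375 to 0.9 m from the base axis. Payload 3.1 kg.
Tool frame: the origin (TCP) lies on the centre line of the jaws, within the pads' length; the fingertips stand 25 mm ahead of it and the grasp point (between the pads) lies 6 mm ahead of it (manip.tip_extent is the distance from the TCP to the fingertips, in m); z points along the fingers, y is the line along which they close (so a half turn about z gives the same grasp; the last joint's range is limited). The gripper opens to 85 mm and grips with 20 to 120 N. Pads are 22 mm wide; open, the fingers measure 114 mm over their backs; the gripper's body (76 mm by 85 mm) begins 54 mm behind the grasp point. The pads swing forward as they close: fully open they stand 13 mm farther back than shut.
Start: joints at [-1.351, 0.527, 1.433, -0, 1.181, -0.178], TCP at [0.243, -0.576, 0.256] pointing down, gripper open.
Joint ranges: [-3.08, 3.08], [-0.75, 2.2], [0.22, 2.44], [-1.43, 4.57], [0, 2.65], [-2.85, 2.85]. Speed limits (rad/s): [2.79, 2.79, 3.14, 3.14, 3.14, 3.14].

## Interface

Orientations are given as a unit quaternion [x, y, z, w].
In Python, from station import readout, imaging, order, manip gives the robot as it stands.
- The arm moves only by the tool move_arm, never from a script. Its argument "rows" is a list of rows, each a list of 7 numbers: the turn, a rotation vector about the tool's x, y, z in degrees, then the shift along the tool's x, y, z in mm, then the closure, from 0 (fully open) to 1 (shut). A call has 1 to 12 rows; each row is the pose to reach, as a shift and turn from the pose commanded when the call began, along the tool's axes at that moment; what a row does not reach only later rows make up. A row lasts 1/12 s, in which the tool goes at most 41.7 mm and 7.16 degrees, less where a joint would pass 70% of its speed; a pose out of reach is approached as far as the arm can. A call with a gripper value outside its range is refused whole. The fingers move at their own pace and stop on an object; "squeeze" is the grip in N (left out, the last holds). Time passes only in rows, so rows that repeat a pose let the fingers close. It gives the time, the measured TCP pose, the force, the opening and the grip force at its end, in the units of the state.
- readout.sense(): the state, without advancing time (a new reading comes with each control period).
- imaging.snapshot(name): name is "scene" or "top" or "wrist"; returns a dict with "img" (420x560x3 uint8, red, green, blue), "z_map" (420x560 float32, m along the optical axis (not along the pixel's ray), 0 where there is no reading), "fovy" (degrees; the focal length in pixels is half the picture's height over the tangent of half this angle, whatever the lens; pixels are square), "cx", "cy" (the principal point, pixels), "rvec" (rotation vector, rad) and "tvec" (3), from world to camera coordinates, as OpenCV has them. Camera axes: x right, y down, z forward; pixel columns grow to the right and rows downward; lengths in m; the calibration is good to about 2 mm. The wrist camera is an equidistant fisheye: a pixel r from the principal point sees the ray r / f radians off the axis. A picture is of the moment at which its call begins.
- order.sign_off(): hands the job in; it is judged then, once.
The state is a dict: "t": time; "q": joint angles; "qd": joint speeds; "tau": joint torques, N m; "tcp_pos": TCP position; "tool_rot": TCP orientation; "force": force on the tool from outside, world axes, zero at the start; "ft_torque": the same for the moment, N m; "finger_gap": opening from 0.0 (shut) to 1.0 (fully open); "gripper_force": force on a finger pad.
Only numpy, scipy, OpenCV 4.12 (cv2) and the standard library are available. Lean on these libraries where they do the work, as an engineer would, in place of code of your own. Each camera call takes 0.05 s, during which the arm holds its last target. There are 200 camera calls.

## Working session

There is one attempt and no reset: what is moved stays moved. The work goes in short steps, Python scripts to look and compute and a tool call to move; the robot and the scene stay as the last step left them, time stands still between calls to the robot, and variables do not carry over. Pictures are saved under pics/ and viewed, at most 10 in all, crops included, and the job is handed in when it is done.

Besides the shell and the picture viewer there is one more tool, called as name([rows], argument=value, ...), one row to a line, values as JSON. move_arm: Moves the arm, as the interface text tells. Its arguments: {"type":"object","properties":{"rows":{"type":"array"},"squeeze":{"type":"number"}},"required":["rows"]}

```bash
ls; mkdir -p pics; cat > h.py <<'E'
import numpy as np, cv2
from scipy.spatial.transform import Rotation as R
from station import readout, imaging, order, manip
def snap(n):
    s=imaging.snapshot(n); s['n']=n; s['f']=210/np.tan(np.radians(s['fovy'])/2)
    s['R']=R.from_rotvec(np.array(s['rvec']).ravel()).as_matrix(); s['t']=np.array(s['tvec']).ravel(); return s
def save(s,fn): cv2.imwrite('pics/'+fn,s['img'][:,:,::-1])
def cloud(s):
    v,u=np.mgrid[:420,:560]; x=(u-s['cx'])/s['f']; y=(v-s['cy'])/s['f']
    if s['n']=='wrist':
        r=np.hypot(x,y)+1e-9; k=np.tan(np.minimum(r,1.5))/r; x=x*k;y=y*k
    z=s['z_map']; P=np.stack([x*z,y*z,z],-1)
    return (P-s['t'])@s['R']
def rays(s,uv):
    uv=np.atleast_2d(uv).astype(float); x=(uv[:,0]-s['cx'])/s['f']; y=(uv[:,1]-s['cy'])/s['f']
    d=np.stack([x,y,np.ones_like(x)],-1); return -s['R'].T@s['t'], d@s['R']
def plane(s,uv,z):
    o,d=rays(s,uv); return o+d*((z-o[2])/d[:,2])[:,None]
E
python3 - <<'E'
from h import *
for n in('top','scene'):
    s=snap(n); save(s,n+'0.png'); np.savez(n+'0.npz',img=s['img'],P=cloud(s),z=s['z_map']); print(n,s['fovy'],-s['R'].T@s['t'],s['f'])
st=readout.sense(); print(st['t'],st['tool_rot'],st['finger_gap'],manip.tip_extent)
E
```

```text
pics
top 43.140626521557905 [ 0.35547609 -0.0099526   1.42510053] 531.2034220040282
scene 57.151846281807465 [ 1.19043207 -0.24996402  0.79922677] 385.5526532197688
0.1 [ 9.80186654e-01  1.98073700e-01 -5.95538481e-06 -9.65512598e-04] 1.0029776914329893 0.025
```

View pics/top0.png

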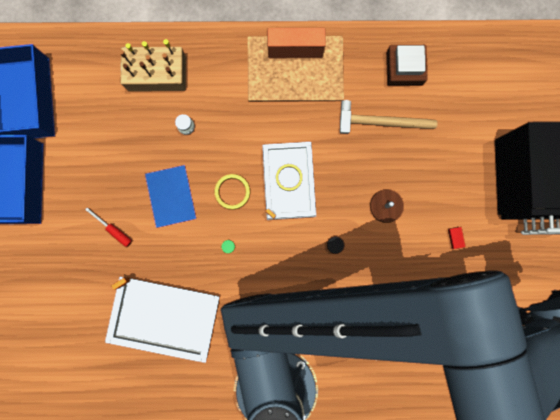

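View pics/scene0.png

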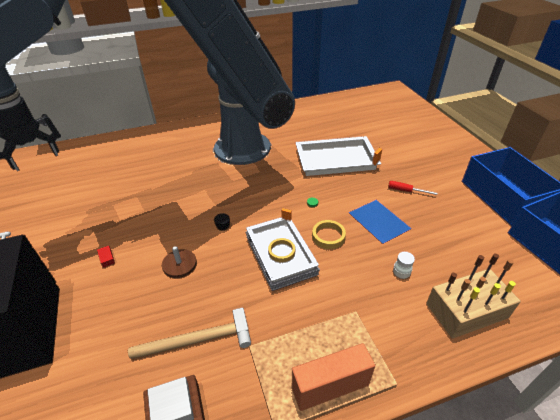

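The top view has x up and y left. The stacked white tray is at (289,180) with its orange lug at (270,214), and the small bangle sits in it at (289,177). The stand is at (387,205) and the mat at (170,196). The larger bangle (232,191) and larger tray (165,320) are decoys. The scene view agrees.

```bash
cat > m.py <<'E'
from h import *
s=snap('top'); P=cloud(s); hsv=cv2.cvtColor(s['img'],cv2.COLOR_RGB2HSV); H,S,V=cv2.split(hsv)
def box(m,u0,u1,v0,v1):
    k=np.zeros(m.shape,bool); k[v0:v1,u0:u1]=1; return m&k
def pts(m): return np.argwhere(m)[:,::-1]
# bangle top outline z=.048
m=box((H>20)&(H<35)&(S>110),270,308,160,195); c=cv2.findContours(m.astype(np.uint8),0,1)[0]; c=max(c,key=cv2.contourArea)[:,0]
q=plane(s,c,.046)[:,:2]; (x,y),r=cv2.minEnclosingCircle(q.astype(np.float32)); print('bangle',x,y,r,'ztop',np.median(P[m][:,2]),P[m][:,:2].mean(0))
# tray rim
m=box((S<60)&(V>120),255,325,135,225); c=cv2.findContours(m.astype(np.uint8),0,1)[0]; c=np.vstack(c)[:,0]
hull=cv2.convexHull(plane(s,c,.05)[:,:2].astype(np.float32)); r=cv2.minAreaRect(hull); print('tray',r, cv2.boxPoints(r).tolist())
print('rim z',np.percentile(P[m][:,2],[5,50,90]))
m=box((H>8)&(H<20)&(S>170)&(V>150)&(P[...,2]>.055),255,285,200,225); print('lug',m.sum(),P[m].mean(0),P[m][:,2].max()); 
for p in P[m]: print(p.round(4),end=' ')
print()
m=box((H>100)&(H<125)&(S>120),140,205,160,235); c=max(cv2.findContours(m.astype(np.uint8),0,1)[0],key=cv2.contourArea)[:,0]
print('mat',cv2.minAreaRect(plane(s,c,.003)[:,:2].astype(np.float32)))
Z=P[...,2]; m=box((Z>.009)&(Z<.02),365,410,182,228); c=max(cv2.findContours(m.astype(np.uint8),0,1)[0],key=cv2.contourArea)[:,0]
print('stand',cv2.minEnclosingCircle(plane(s,c,.014)[:,:2].astype(np.float32)))
m=box(Z>.06,365,410,182,228); print('post',m.sum(),P[m].mean(0) if m.any() else '')
m=box((Z>.03),365,410,182,228); print(pts(m).tolist(),P[m].round(3).tolist())
E
python3 m.py
```

```text
bangle 0.5538305044174194 -0.03851534053683281 0.03416629508137703 ztop 0.0478847343687709 [ 0.55060316 -0.03904409]
tray ((0.5457019209861755, -0.03871724009513855), (0.19775167107582092, 0.128938227891922), 3.0994973182678223) [[0.4434848725795746, 0.020311342552304268], [0.4504565894603729, -0.10843826830387115], [0.6479189395904541, -0.09774582087993622], [0.6409472227096558, 0.031003788113594055]]
rim z [0.02550773 0.03210117 0.05121832]
lug 13 [0.45557747 0.00975923 0.08003279] 0.08643323991280513
[0.4651 0.0202 0.08  ] [0.4623 0.0202 0.0823] [0.4618 0.0208 0.0568] [0.4597 0.0177 0.0836] [0.4571 0.0151 0.0833] [0.4572 0.005  0.0813] [0.4543 0.01   0.0864] [0.4546 0.0025 0.0819] [0.4522 0.0076 0.0802] [0.4524 0.     0.0774] [0.4493 0.005  0.0852] [0.4496 0.     0.0805] [0.447  0.0026 0.0815] 
mat ((0.5118057131767273, 0.2795426845550537), (0.1461998075246811, 0.1065732017159462), 12.395711898803711)
stand ((0.4807293117046356, -0.3005698621273041), 0.04538528621196747)
post 37 [ 0.4425878  -0.21396258  0.47101232]
[[403, 194], [392, 195], [377, 200], [391, 201], [388, 202], [389
[... 1008 characters left out ...]
0.479, -0.295, 0.068], [0.479, -0.298, 0.069], [0.479, -0.3, 0.07], [0.479, -0.303, 0.067], [0.479, -0.305, 0.07], [0.355, -0.01, 1.425], [0.479, -0.294, 0.038], [0.479, -0.295, 0.043], [0.477, -0.295, 0.056], [0.477, -0.296, 0.066], [0.476, -0.297, 0.072], [0.476, -0.301, 0.067], [0.476, -0.303, 0.07], [0.476, -0.306, 0.066], [0.355, -0.01, 1.425], [0.476, -0.296, 0.041], [0.475, -0.296, 0.052], [0.474, -0.297, 0.062], [0.474, -0.299, 0.064], [0.474, -0.301, 0.065], [0.474, -0.305, 0.06], [0.474, -0.297, 0.033], [0.474, -0.3, 0.035], [0.473, -0.3, 0.045], [0.355, -0.01, 1.425], [0.355, -0.01, 1.425], [0.355, -0.01, 1.425], [0.355, -0.01, 1.425], [0.355, -0.01, 1.425], [0.355, -0.01, 1.425]]
```

```bash
cat >> h.py <<'E'
def down(a):
    a=np.radians(a); return np.array([[np.cos(a),np.sin(a),0],[np.sin(a),-np.cos(a),0],[0,0,-1]]).T@np.eye(3) if 0 else np.column_stack([[np.cos(a),np.sin(a),0],[np.sin(a),-np.cos(a),0],[0,0,-1]])
def to(p,Rt):
    st=readout.sense(); R0=R.from_quat(st['tool_rot']).as_matrix(); p0=np.array(st['tcp_pos'])
    print('t',st['t'],'p',p0.round(4),'a',round(np.degrees(np.arctan2(R0[1,0],R0[0,0])),2),'gap',round(st['finger_gap'],3))
    print('turn',R.from_matrix(R0.T@Rt).as_rotvec(degrees=True).round(2),'shift',(R0.T@(np.array(p)-p0)*1e3).round(1))
E
python3 -c "
from h import *
to([.583,-.039,.20],down(93.1))"
```

```text
t 0.15 p [ 0.2426 -0.5754  0.2556] a 22.85 gap 0.999
turn [-7.000e-02 -7.000e-02 -7.025e+01] shift [ 522.  -362.    56.3]
```

move_arm([
  [0,0,-35,261,-181,10,0],
  [0,0,-35,261,-181,10,0],
  [0,0,-35,261,-181,10,0],
  [0,0,-35,261,-181,10,0],
  [0,0,-35,261,-181,10,0],
  [0,0,-35,261,-181,10,0],
  [0,0,-35,261,-181,10,0],
  [0,0,-35,261,-181,10,0],
  [0,0,-70,522,-362,30,0.5],
  [0,0,-70,522,-362,30,0.5],
  [0,0,-70,522,-362,30,0.5],
  [0,0,-70,522,-362,30,0.5],
], squeeze=30)

```text
t: 1.15
tcp_pos: [0.5027, -0.1655, 0.2356]
tool_rot: [0.726, 0.687, -0.0, -0.0]
force: [1.2, -1.0, 0.1]
finger_gap: 0.499
gripper_force: 0.0
```

```bash
python3 -c "
from h import *
to([.583,-.039,.20],down(93.1))"
```

```text
t 1.15 p [ 0.5027 -0.1655  0.2356] a 86.83 gap 0.499
turn [-0.01 -0.   -6.27] shift [130.7  73.2  35.6]
```

move_arm([
  [0,0,-6.3,131,73,35,0.6],
  [0,0,-6.3,131,73,35,0.6],
  [0,0,-6.3,131,73,35,0.6],
  [0,0,-6.3,131,73,35,0.6],
  [0,0,-6.3,131,73,35,0.6],
  [0,0,-6.3,131,73,35,0.6],
])

```text
t: 1.65
tcp_pos: [0.583, -0.0394, 0.1999]
tool_rot: [0.688, 0.725, -0.0, -0.001]
force: [-0.4, -0.3, 0.4]
finger_gap: 0.396
gripper_force: 0.0
```

```bash
cat > w.py <<'E'
from h import *
import sys
to([.583,-.039,.20],down(93.1))
s=snap('wrist'); save(s,sys.argv[1]); P=cloud(s); H,S,V=cv2.split(cv2.cvtColor(s['img'],cv2.COLOR_RGB2HSV))
m=(H>20)&(H<35)&(S>110)&(abs(P[...,2]-.048)<.004)&(np.hypot(P[...,0]-.552,P[...,1]+.039)<.05)
q=P[m]; print(m.sum())
if m.sum()>10:
    A=np.c_[2*q[:,:2],np.ones(len(q))]
    c=np.linalg.lstsq(A,(q[:,:2]**2).sum(1),rcond=None)[0]; print('fit',c[:2],np.sqrt(c[2]+c[0]**2+c[1]**2),'z',np.median(q[:,2]), 'bbox',q.min(0),q.max(0))
E
python3 w.py w1.png
```

```text
t 1.65 p [ 0.583  -0.0394  0.1999] a 93.0 gap 0.396
turn [-0.09 -0.02 -0.1 ] shift [ 0.4  0.  -0.1]
74
fit [ 0.55836499 -0.0402138 ] 0.029654713176843525 z 0.048481673683576004 bbox [ 0.52757928 -0.06773195  0.04683303] [ 0.58900574 -0.02453489  0.05042346]
```

View pics/w1.png

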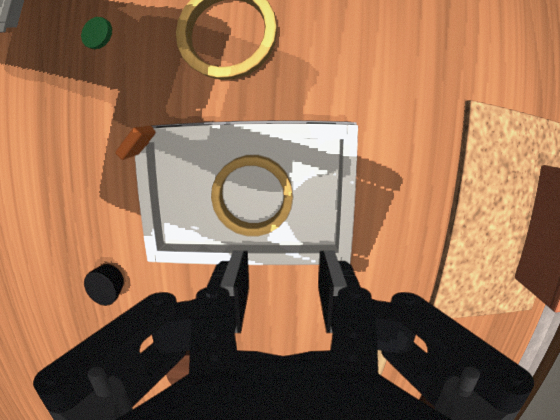

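The wrist view has x to the right and y up. The bangle ring spans (212–294, 155–236), with the lug at (135,142) and the fingertips at about (238,260) and (330,260). I'll refine the centre by casting rays from the outline.

```bash
cat > w2.py <<'E'
from h import *
s=snap('wrist'); H,S,V=cv2.split(cv2.cvtColor(s['img'],cv2.COLOR_RGB2HSV))
m=((H>12)&(H<36)&(S>90)).astype(np.uint8); k=np.zeros_like(m); k[148:242,204:302]=1; m*=k
m=cv2.morphologyEx(m,cv2.MORPH_CLOSE,np.ones((3,3)))
cs,h=cv2.findContours(m,cv2.RETR_CCOMP,cv2.CHAIN_APPROX_NONE)
P0=s['z_map']; v,u=np.mgrid[:420,:560]; x=(u-s['cx'])/s['f']; y=(v-s['cy'])/s['f']; r=np.hypot(x,y)+1e-9; kk=np.tan(np.minimum(r,1.5))/r
D=np.stack([x*kk,y*kk,np.ones_like(x)],-1)@s['R']; o=-s['R'].T@s['t']
for c in cs:
    if cv2.contourArea(c)<800: continue
    c=c[:,0]; d=D[c[:,1],c[:,0]]
    for z in (.030,.048):
        q=(o+d*((z-o[2])/d[:,2])[:,None])[:,:2]; print(len(c),z,cv2.fitEllipse((q*1e3).astype(np.float32)))
print(o)
# lug
P=cloud(s); ml=((H>5)&(H<20)&(S>150)&(P[...,2]>.055)); ml[:110]=0; ml[180:]=0; ml[:,170:]=0; print('lug',ml.sum(),P[ml].mean(0),P[ml].min(0),P[ml].max(0))
E
python3 w2.py
```

```text
228 0.03 ((553.564208984375, -42.57617950439453), (73.99466705322266, 75.9815673828125), 157.90545654296875)
228 0.048 ((555.171142578125, -37.98818588256836), (69.37626647949219, 71.23915100097656), 157.9054718017578)
171 0.03 ((554.303955078125, -40.74738311767578), (55.280799865722656, 58.06096649169922), 70.56848907470703)
171 0.048 ((555.8646850585938, -36.27353286743164), (51.83042907714844, 54.437076568603516), 70.56827545166016)
[0.57930925 0.03093134 0.31839073]
lug 723 [0.46159543 0.01002456 0.07663537] [ 0.44662634 -0.00411011  0.05510528] [0.57930925 0.03093134 0.31839073]
```

move_arm([
  [0,0,0,1,4,40,0.6],
  [0,0,0,1,4,80,0.6],
  [0,0,0,1,4,110,0.6],
  [0,0,0,1,4,130,0.6],
  [0,0,0,1,4,140,0.6],
  [0,0,0,1,4,140,0.7],
  [0,0,0,1,4,140,0.8],
  [0,0,0,1,4,140,1],
  [0,0,0,1,4,140,1],
  [0,0,0,1,4,140,1],
  [0,0,0,1,4,140,1],
], squeeze=30)

```text
t: 2.67
tcp_pos: [0.5878, -0.0401, 0.0622]
tool_rot: [0.69, 0.724, 0.001, 0.001]
force: [0.3, 0.6, 3.0]
finger_gap: 0.089
gripper_force: 33.7
```

```bash
python3 -c "
from h import *
to([.587,-.038,.060],down(93.1)); print(readout.sense()['gripper_force'])
s=snap('wrist');save(s,'w2.png')"
```

```text
t 2.6667 p [ 0.5878 -0.0401  0.0622] a 92.82 gap 0.089
turn [ 0.15  0.06 -0.28] shift [ 2.1 -0.7  2.2]
33.731146604404785
```

move_arm([
  [0,0,0,0,0,-10,1],
  [0,0,0,0,0,-30,1],
  [0,0,0,0,0,-60,1],
  [0,0,0,0,0,-90,1],
  [0,0,0,0,0,-90,1],
  [0,0,0,0,0,-90,1],
], squeeze=40)

```text
t: 3.22
tcp_pos: [0.5881, -0.04, 0.1534]
tool_rot: [0.69, 0.724, 0.001, 0.002]
force: [0.1, -0.1, -0.6]
finger_gap: 0.079
gripper_force: 42.9
```

```bash
cat > w3.py <<'E'
from h import *
import sys
s=snap('wrist');save(s,sys.argv[1]); P=cloud(s); H,S,V=cv2.split(cv2.cvtColor(s['img'],cv2.COLOR_RGB2HSV))
st=readout.sense(); p0=np.array(st['tcp_pos'])
m=(H>12)&(H<36)&(S>90)&(np.hypot(P[...,0]-p0[0]+.032,P[...,1]-p0[1])<.055)&(abs(P[...,2]-p0[2])<.04)
q=P[m]; print(m.sum(),np.percentile(q,[1,50,99],axis=0).round(4), st['gripper_force'],st['finger_gap'])
for x0 in np.arange(q[:,0].min(),q[:,0].max(),.008):
    k=abs(q[:,0]-x0-.004)<.004; 
    if k.sum()>8: print(round(x0+.004-p0[0],4),np.percentile(q[k,2],[10,50,90]).round(4))
to([.488,-.300,.15],down(93.1))
to([.520,-.300,.15],down(93.1))
E
python3 w3.py w3.png
```

```text
5918 [[ 0.5235 -0.0599  0.125 ]
 [ 0.5575 -0.0228  0.1392]
 [ 0.5917 -0.0066  0.1625]] 42.93177285580896 0.08651842108325637
-0.0613 [0.1322 0.1397 0.1405]
-0.0533 [0.1272 0.1385 0.1402]
-0.0453 [0.1343 0.1393 0.1402]
-0.0373 [0.1303 0.1392 0.1405]
-0.0293 [0.1289 0.139  0.1401]
-0.0213 [0.1285 0.1388 0.14  ]
-0.0133 [0.1291 0.1389 0.1401]
-0.0053 [0.1317 0.1392 0.1407]
0.0027 [0.1374 0.1395 0.1404]
t 3.2667 p [ 0.5869 -0.0397  0.1518] a 92.81 gap 0.087
turn [ 0.07  0.02 -0.29] shift [-255.1 -111.6    1.8]
t 3.2667 p [ 0.5869 -0.0397  0.1518] a 92.81 gap 0.087
turn [ 0.07  0.02 -0.29] shift [-256.7  -79.6    1.8]
```

move_arm([
  [0,0,0,-20,-6,0,1],
  [0,0,0,-50,-16,0,1],
  [0,0,0,-85,-27,0,1],
  [0,0,0,-120,-38,0,1],
  [0,0,0,-155,-49,0,1],
  [0,0,0,-190,-60,0,1],
  [0,0,0,-220,-69,0,1],
  [0,0,0,-245,-77,0,1],
  [0,0,0,-257,-81,0,1],
  [0,0,0,-257,-81,0,1],
  [0,0,0,-257,-81,0,1],
  [0,0,0,-257,-81,0,1],
])

```text
t: 4.27
tcp_pos: [0.5183, -0.2984, 0.1501]
tool_rot: [0.689, 0.724, 0.0, -0.001]
force: [-0.1, -0.4, -0.3]
finger_gap: 0.084
gripper_force: 43.0
```

```bash
python3 w3.py w4.png; python3 -c "
from h import *
to([.519,-.300,.046],down(93.1))"
```

```text
6134 [[ 0.4533 -0.3182  0.1209]
 [ 0.487  -0.2808  0.1361]
 [ 0.5217 -0.265   0.1437]] 42.9994789804914 0.0852360586757427
-0.0631 [0.1293 0.1366 0.1375]
-0.0551 [0.1237 0.1352 0.1372]
-0.0471 [0.129  0.1362 0.1373]
-0.0391 [0.1264 0.1361 0.1373]
-0.0311 [0.1252 0.136  0.1371]
-0.0231 [0.1249 0.1358 0.1369]
-0.0151 [0.1251 0.1357 0.1369]
-0.0071 [0.1264 0.136  0.1373]
0.0009 [0.1321 0.1361 0.137 ]
t 4.3167 p [ 0.5185 -0.2983  0.1503] a 92.9 gap 0.085
turn [-0.07 -0.11 -0.2 ] shift [ -0.2 -30.6   0.4]
t 4.3167 p [ 0.5185 -0.2983  0.1503] a 92.9 gap 0.085
turn [-0.07 -0.11 -0.2 ] shift [-1.8  1.4  0.3]
t 4.3167 p [ 0.5185 -0.2983  0.1503] a 92.9 gap 0.085
turn [-0.07 -0.11 -0.2 ] shift [ -2.    0.5 104.3]
```

View pics/w4.png

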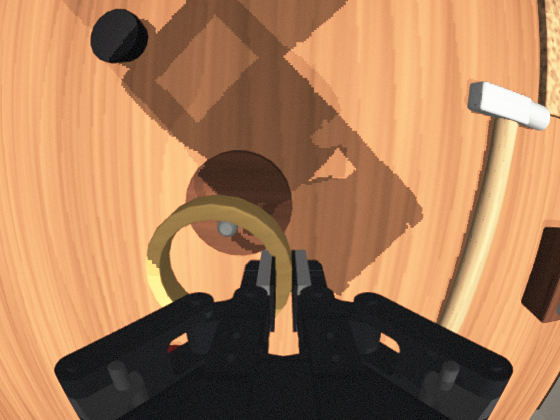

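The ring is level. The post tip at (227,228) lies inside the ring, whose centre is about (225,265) in the wrist view.

move_arm([
  [0,0,0,-2,0,20,1],
  [0,0,0,-2,0,40,1],
  [0,0,0,-2,0,58,1],
  [0,0,0,-2,0,74,1],
  [0,0,0,-2,0,86,1],
  [0,0,0,-2,0,94,1],
  [0,0,0,-2,0,99,1],
  [0,0,0,-2,0,101,1],
  [0,0,0,-2,0,101,1],
  [0,0,0,-2,0,101,1],
])

```text
t: 5.15
tcp_pos: [0.5191, -0.3027, 0.0505]
tool_rot: [0.69, 0.724, 0.0, 0.001]
force: [-0.0, 0.6, -0.1]
finger_gap: 0.086
gripper_force: 43.0
```

```bash
python3 w3.py w5.png
```

```text
5770 [[ 0.4538 -0.3197  0.0139]
 [ 0.4924 -0.2825  0.0363]
 [ 0.5226 -0.2691  0.0441]] 42.991417072189506 0.0874109572795295
-0.0765 [0.0137 0.0144 0.0151]
-0.0685 [0.0296 0.0369 0.0376]
-0.0605 [0.0235 0.036  0.0374]
-0.0525 [0.027  0.0365 0.0375]
-0.0445 [0.0263 0.0365 0.0375]
-0.0365 [0.0233 0.0362 0.0374]
-0.0285 [0.0236 0.0359 0.0372]
-0.0205 [0.023  0.0358 0.0371]
-0.0125 [0.0229 0.036  0.0371]
-0.0045 [0.0281 0.0364 0.0374]
0.0035 [0.0292 0.0364 0.0374]
t 5.2 p [ 0.5191 -0.3029  0.0506] a 92.8 gap 0.087
turn [ 0.07  0.06 -0.3 ] shift [  4.3 -30.8 -99.4]
t 5.2 p [ 0.5191 -0.3029  0.0506] a 92.8 gap 0.087
turn [ 0.07  0.06 -0.3 ] shift [  2.7   1.1 -99.4]
```

move_arm([
  [0,0,0,0,0,2,1],
  [0,0,0,0,0,4,1],
  [0,0,0,0,0,5,1],
  [0,0,0,0,0,5,1],
  [0,0,0,0,0,5,1],
])

```text
t: 5.62
tcp_pos: [0.519, -0.303, 0.0462]
tool_rot: [0.69, 0.724, 0.0, 0.001]
force: [-0.3, 1.8, 7.3]
finger_gap: 0.085
gripper_force: 43.8
```

Contact at 7 N, so the bangle is on the base. Now I'll release it gently and rise.

move_arm([
  [0,0,0,0,0,0,0.9],
  [0,0,0,0,0,0,0.85],
  [0,0,0,0,0,0,0.82],
  [0,0,0,0,0,0,0.82],
  [0,0,0,0,0,-5,0.82],
  [0,0,0,0,0,-15,0.82],
  [0,0,0,0,0,-30,0.82],
  [0,0,0,0,0,-60,0.82],
  [0,0,0,0,0,-95,0.82],
  [0,0,0,0,0,-130,0.7],
  [0,0,0,0,0,-130,0.7],
])

```text
t: 6.53
tcp_pos: [0.5215, -0.3053, 0.1824]
tool_rot: [0.69, 0.724, 0.0, 0.007]
force: [0.7, -1.3, 0.9]
finger_gap: 0.302
gripper_force: 0.0
```

```bash
python3 -c "
from h import *
s=snap('wrist');save(s,'w6.png'); P=cloud(s); H,S,V=cv2.split(cv2.cvtColor(s['img'],cv2.COLOR_RGB2HSV))
m=(H>12)&(H<36)&(S>90)&(np.hypot(P[...,0]-.485,P[...,1]+.30)<.06)&(P[...,2]>.025); q=P[m]; print(m.sum(),np.percentile(q,[1,50,99],axis=0).round(4))
to([.456,.0103,.18],down(48.1))"
```

```text
2351 [[ 0.4545 -0.34    0.0255]
 [ 0.4905 -0.3048  0.0323]
 [ 0.5344 -0.2711  0.2474]]
t 6.5833 p [ 0.5203 -0.3044  0.1796] a 92.78 gap 0.3
turn [ 0.5   0.21 44.69] shift [317.4 -49.   -2.8]
```

View pics/w6.png

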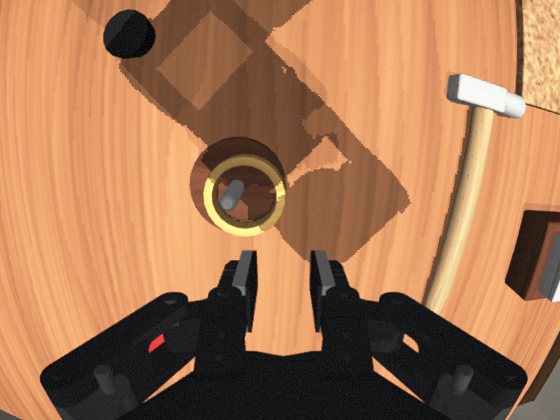

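The bangle lies flat around the post: ring centre (245,195), post at (232,193), ring-top z about 32 mm as expected. On to the lug.

move_arm([
  [0,0,0,10,-2,-10,0.5],
  [0,0,7,40,-6,-10,0.5],
  [0,0,14,75,-12,-10,0.5],
  [0,0,21,110,-18,-10,0.5],
  [0,0,28,145,-24,-10,0.5],
  [0,0,35,180,-30,-10,0.5],
  [0,0,42,215,-35,-10,0.5],
  [0,0,44.7,250,-40,-10,0.55],
  [0,0,44.7,280,-45,-10,0.55],
  [0,0,44.7,305,-48,-10,0.55],
  [0,0,44.7,317,-49,-10,0.55],
  [0.5,0.2,44.7,317,-49,-10,0.55],
])

```text
t: 7.58
tcp_pos: [0.4506, 0.0151, 0.184]
tool_rot: [0.912, 0.409, -0.004, -0.006]
force: [-0.5, 0.1, -0.0]
finger_gap: 0.448
gripper_force: 0.0
```

move_arm([
  [0,0,0,0,0,0,0.55],
  [0,0,0,0,0,0,0.55],
  [0,0,0,0,0,0,0.55],
])

```text
t: 7.83
tcp_pos: [0.4543, 0.0109, 0.1846]
tool_rot: [0.913, 0.407, -0.002, -0.004]
force: [0.3, 0.1, 1.1]
finger_gap: 0.454
gripper_force: 0.0
```

```bash
cat > w4.py <<'E'
from h import *
import sys
s=snap('wrist');save(s,sys.argv[1]); P=cloud(s); H,S,V=cv2.split(cv2.cvtColor(s['img'],cv2.COLOR_RGB2HSV))
Z=P[...,2]; near=np.hypot(P[...,0]-.456,P[...,1]-.010)<.035
m=(H>5)&(H<20)&(S>140)&near&(Z>.06)&(Z<.095); q=P[m]; print('lug all',len(q),q.mean(0).round(4),np.percentile(q[:,2],[50,99]))
t=q[q[:,2]>np.percentile(q[:,2],95)-.004]; r=cv2.minAreaRect((t[:,:2]*1e3).astype(np.float32)); print('top',len(t),t.mean(0).round(4),r)
ys,xs=np.where(m); print('px',xs.min(),xs.max(),ys.min(),ys.max())
to([.456,.0103,.080],down(48.1))
E
python3 w4.py w7.png
```

```text
lug all 554 [0.4592 0.0111 0.0806] [0.0821637  0.08375574]
top 483 [0.4581 0.0098 0.0822] ((458.2453308105469, 9.571168899536133), (27.406389236450195, 9.458135604858398), 48.007774353027344)
px 283 296 190 233
t 7.8833 p [0.4544 0.0108 0.1847] a 48.01 gap 0.451
turn [-0.54  0.02 -0.09] shift [  0.7   2.5 104.6]
```

View pics/w7.png

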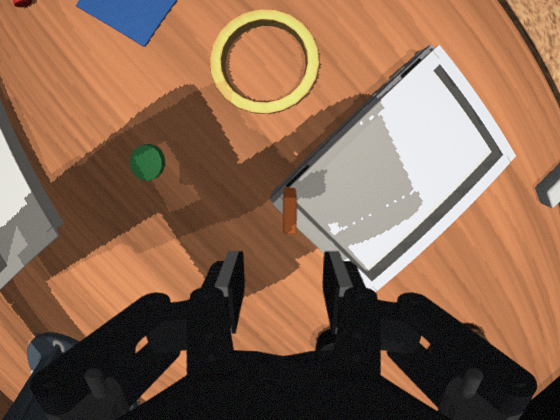

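The lug plate is at px (283–296, 190–233), between the finger lines. Its measured top is 27.4 x 9.5 mm at z 82 mm, turned 48°, which all matches. I'll descend and pinch.

move_arm([
  [-0.5,0,0,1.7,3.2,0,0.6],
  [-0.5,0,0,1.7,3.2,25,0.6],
  [-0.5,0,0,1.7,3.2,50,0.6],
  [-0.5,0,0,1.7,3.2,75,0.6],
  [-0.5,0,0,1.7,3.2,93,0.6],
  [-0.5,0,0,1.7,3.2,102,0.6],
  [-0.5,0,0,1.7,3.2,104,0.6],
  [-0.5,0,0,1.7,3.2,104,0.6],
  [-0.5,0,0,1.7,3.2,104,0.6],
])

```text
t: 8.63
tcp_pos: [0.4577, 0.0112, 0.0814]
tool_rot: [0.913, 0.407, 0.0, 0.0]
force: [0.4, 0.3, -0.9]
finger_gap: 0.397
gripper_force: 0.0
```

```bash
python3 -c "
from h import *
to([.458,.0098,.080],down(48.1)); print(readout.sense()['force'])"
```

```text
t 8.6333 p [0.4577 0.0112 0.0814] a 48.08 gap 0.397
turn [ 0.05 -0.04 -0.02] shift [-0.8  1.1  1.4]
[ 0.43376344  0.25283363 -0.86812549]
```

move_arm([
  [0,0,0,0,1,0,0.75],
  [0,0,0,0,1,0,0.85],
  [0,0,0,0,1,0,1],
  [0,0,0,0,1,0,1],
  [0,0,0,0,1,0,1],
  [0,0,0,0,1,0,1],
  [0,0,0,0,1,0,1],
], squeeze=80)

```text
t: 9.22
tcp_pos: [0.4587, 0.0106, 0.0819]
tool_rot: [0.913, 0.407, 0.001, 0.001]
force: [-0.6, -0.1, 5.7]
finger_gap: 0.102
gripper_force: 78.5
```

```bash
cat > tilt.py <<'E'
from h import *
# tray frame from lug: centre and yaw
yaw=np.radians(3.1); Rz=R.from_euler('z',yaw).as_matrix()
st=readout.sense(); R0=R.from_quat(st['tool_rot']).as_matrix(); p0=np.array(st['tcp_pos'])
print(st['t'],p0.round(4),st['force'],st['finger_gap'],st['gripper_force'])
C=np.array([.4582,.0097,.072])-Rz@[-.087,.053,.046]; far=C+Rz@[.089,-.055,0]; lc=C+Rz@[-.089,.055,0]; print('C',C,far,lc)
d=(lc-far)/np.linalg.norm(lc-far); ax=np.cross(d,[0,0,1]); 
for deg in (1,2,4,6,8,9):
    Q=R.from_rotvec(ax*np.radians(deg)).as_matrix()
    p=far+Q@(p0-far); print(deg,'turn',R.from_matrix(R0.T@Q@R0).as_rotvec(degrees=True).round(2),'shift',(R0.T@(p-p0)*1e3).round(1),'lc rise',((far+Q@(lc-far))[2]-lc[2]).round(4))
E
python3 tilt.py
```

```text
9.2167 [0.4587 0.0106 0.0819] [-0.63283789 -0.14894962  5.6601115 ] 0.1016132116048603 78.453608751297
C [ 0.54793887 -0.03851759  0.026     ] [ 0.63978297 -0.08862409  0.026     ] [0.45609477 0.01158892 0.026     ]
1 turn [ 0.97 -0.23  0.  ] shift [ 0.2  1.  -3.6] lc rise 0.0037
2 turn [ 1.95 -0.46  0.  ] shift [ 0.5  2.  -7.2] lc rise 0.0073
4 turn [ 3.89 -0.92  0.  ] shift [  1.    4.3 -14.3] lc rise 0.0146
6 turn [ 5.84 -1.38  0.  ] shift [  1.6   6.8 -21.3] lc rise 0.0219
8 turn [ 7.79 -1.84  0.01] shift [  2.3   9.6 -28.2] lc rise 0.0291
9 turn [ 8.76 -2.07  0.01] shift [  2.6  11.1 -31.6] lc rise 0.0327
```

move_arm([
  [1,-0.2,0,0.2,1,-3.6,1],
  [1.95,-0.46,0,0.5,2,-7.2,1],
  [2.9,-0.7,0,0.7,3.1,-10.8,1],
  [3.9,-0.9,0,1,4.3,-14.3,1],
  [4.9,-1.15,0,1.3,5.5,-17.8,1],
  [5.8,-1.4,0,1.6,6.8,-21.3,1],
  [6.8,-1.6,0,1.9,8.2,-24.8,1],
  [7.8,-1.85,0,2.3,9.6,-28.2,1],
  [7.8,-1.85,0,2.3,9.6,-28.2,1],
  [7.8,-1.85,0,2.3,9.6,-28.2,1],
  [7.8,-1.85,0,2.3,9.6,-28.2,1],
], squeeze=100)

```text
t: 10.13
tcp_pos: [0.4671, 0.0062, 0.1092]
tool_rot: [0.911, 0.407, -0.041, -0.055]
force: [2.1, 0.1, 0.2]
finger_gap: 0.097
gripper_force: 98.1
```

```bash
python3 -c "
from h import *
st=readout.sense(); print(st['force'],st['finger_gap'],st['gripper_force'],np.array(st['tcp_pos']))
s=snap('scene'); cv2.imwrite('pics/s1.png',cv2.resize(s['img'][190:320,200:380,::-1],None,fx=4,fy=4,interpolation=cv2.INTER_CUBIC))
P=cloud(s); H,S,V=cv2.split(cv2.cvtColor(s['img'],cv2.COLOR_RGB2HSV))
m=(S<70)&(V>130)&(P[...,2]>.015)&(P[...,2]<.12)&(P[...,0]>.44)&(P[...,0]<.66)&(P[...,1]>-.12)&(P[...,1]<.05)
q=P[m]; 
C=np.array([.548,-.0385]); d=np.array([.0918,-.0501])/.1046
a=(q[:,:2]-C)@d
for x in np.arange(-.12,.12,.02):
    k=abs(a-x)<.01
    if k.sum()>5: print(round(x,3),k.sum(),np.percentile(q[k,2],[5,50,95,99]).round(4))
"
```

```text
[2.05901044 0.08006935 0.17444724] 0.09739586022954559 98.10866117477417 [0.46712165 0.00619442 0.10922923]
-0.1 9 [0.0551 0.0746 0.0774 0.0781]
-0.08 123 [0.0519 0.0576 0.0761 0.0774]
-0.06 251 [0.0492 0.0526 0.0739 0.0754]
-0.04 336 [0.0467 0.0501 0.0706 0.072 ]
-0.02 347 [0.0442 0.0472 0.0676 0.0687]
0.0 353 [0.0412 0.0445 0.0654 0.0674]
0.02 383 [0.0385 0.0416 0.0622 0.0639]
0.04 361 [0.0361 0.0391 0.0598 0.0607]
0.06 290 [0.0336 0.0375 0.0577 0.0593]
0.08 165 [0.0326 0.0521 0.0553 0.057 ]
0.1 114 [0.0478 0.0506 0.0531 0.0543]
```

View pics/s1.png

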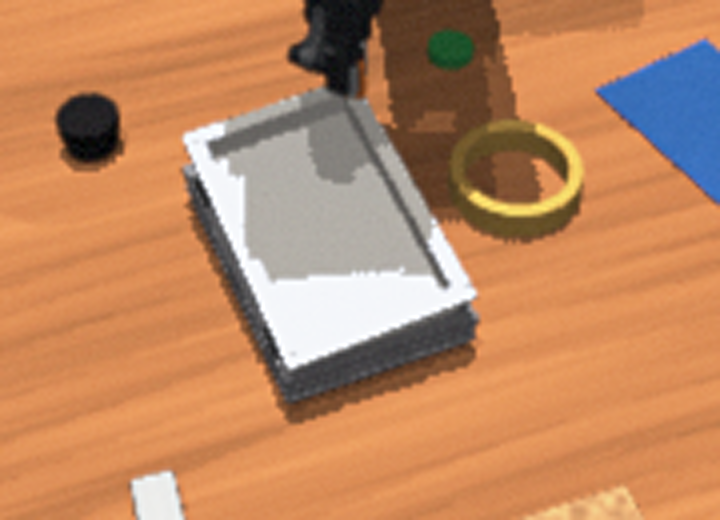

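The lug corner is up and the far corner is still seated: rim heights run from 78 mm at the lug end to 53 mm at the far end, a tilt of about 7°. I'll add a degree and hold, then lift.

move_arm([
  [0.5,-0.1,0,0.1,0.7,-1.7,1],
  [1,-0.2,0,0.3,1.4,-3.4,1],
  [1,-0.2,0,0.3,1.4,-3.4,1],
  [1,-0.2,0,0.3,1.4,-3.4,1],
])

```text
t: 10.52
tcp_pos: [0.468, 0.0053, 0.1122]
tool_rot: [0.91, 0.406, -0.048, -0.063]
force: [0.5, 2.2, 1.4]
finger_gap: 0.096
gripper_force: 98.2
```

```bash
python3 -c "
from h import *
st=readout.sense(); p=np.array(st['tcp_pos']); print(st['force'],st['finger_gap'])
R0=R.from_quat(st['tool_rot']).as_matrix()
print(np.degrees(np.arccos(-R0[2,2])))
to(p+[0,0,.1],R0); to(p+[0,0,.12],down(48.1))
"
```

```text
[0.48352716 2.23251839 1.40854721] 0.09615982994035853
9.074428648209862
t 10.5167 p [0.468  0.0053 0.1122] a 48.28 gap 0.096
turn [0. 0. 0.] shift [ -3.6 -15.4 -98.7]
t 10.5167 p [0.468  0.0053 0.1122] a 48.28 gap 0.096
turn [-8.84  2.06  0.02] shift [  -4.3  -18.4 -118.5]
```

move_arm([
  [0,0,0,-0.2,-0.8,-5,1],
  [0,0,0,-0.4,-1.5,-10,1],
  [0,0,0,-0.7,-3.1,-20,1],
  [0,0,0,-1.2,-5,-32,1],
  [0,0,0,-1.8,-7.8,-50,1],
  [-2,0.5,0,-2.6,-11,-70,1],
  [-4,1,0,-3.3,-14,-90,1],
  [-6,1.5,0,-4,-17,-110,1],
  [-8,1.9,0,-4.3,-18.4,-118.5,1],
  [-8.8,2.1,0,-4.3,-18.4,-118.5,1],
  [-8.8,2.1,0,-4.3,-18.4,-118.5,1],
])

```text
t: 11.43
tcp_pos: [0.467, 0.0055, 0.2324]
tool_rot: [0.913, 0.407, 0.0, -0.0]
force: [-0.3, -0.1, -1.8]
finger_gap: 0.094
gripper_force: 97.8
```

```bash
python3 -c "
from h import *
st=readout.sense(); print(st['force'],st['finger_gap'],st['gripper_force'])
off=R.from_euler('z',np.radians(3.1)).as_matrix()@[-.087,.053,0]
print(off); to(np.array([.512,.2795,.215])+off,down(48.1))
"
```

```text
[-0.27626877 -0.11364391 -1.75998803] 0.09384959537251743 97.8365421295166
[-0.08973887  0.04821759  0.        ]
t 11.4333 p [0.467  0.0055 0.2324] a 48.09 gap 0.094
turn [-0.01 -0.03 -0.01] shift [ 209.9 -248.5   17.6]
```

move_arm([
  [0,0,0,8,-9,0,1],
  [0,0,0,24,-28,0,1],
  [0,0,0,44,-52,0,1],
  [0,0,0,65,-77,0,1],
  [0,0,0,86,-102,0,1],
  [0,0,0,107,-127,0,1],
  [0,0,0,128,-152,0,1],
  [0,0,0,149,-177,0,1],
  [0,0,0,170,-202,0,1],
  [0,0,0,190,-225,0,1],
  [0,0,0,204,-241,0,1],
  [0,0,0,210,-248,0,1],
])

```text
t: 12.43
tcp_pos: [0.4228, 0.3295, 0.2307]
tool_rot: [0.913, 0.409, -0.001, -0.001]
force: [-0.2, 0.3, -0.9]
finger_gap: 0.1
gripper_force: 97.9
```

move_arm([
  [0,0,0,0,0,0,1],
  [0,0,0,0,0,0,1],
  [0,0,0,0,0,0,1],
  [0,0,0,0,0,0,1],
  [0,0,0,0,0,0,1],
  [0,0,0,0,0,0,1],
])

```text
t: 12.93
tcp_pos: [0.4241, 0.3262, 0.2325]
tool_rot: [0.914, 0.407, 0.0, -0.0]
force: [0.1, -0.4, -2.1]
finger_gap: 0.098
gripper_force: 97.9
```

```bash
python3 -c "
from h import *
st=readout.sense(); print(st['force'],st['gripper_force'],st['tcp_pos'],np.abs(st['qd']).max())
s=snap('scene'); save(s,'s2.png'); P=cloud(s); H,S,V=cv2.split(cv2.cvtColor(s['img'],cv2.COLOR_RGB2HSV))
m=(S<70)&(V>130)&(P[...,2]>.14)&(P[...,2]<.24)&(abs(P[...,0]-.512)<.15)&(abs(P[...,1]-.28)<.12)
q=P[m]; print(m.sum(),np.percentile(q,[1,50,99],axis=0).round(3)); print(cv2.minAreaRect((q[:,:2]*1e3).astype(np.float32)))
A=q[(q[:,2]>np.percentile(q[:,2],60))]
c=np.linalg.lstsq(np.c_[q,][:, :2].tolist() and np.c_[q[:,:2],np.ones(len(q))],q[:,2],rcond=None)[0]; print('slope',c)
"
```

```text
[ 0.07577582 -0.39598947 -2.09974747] 97.88833737373352 [0.42413429 0.32618493 0.23252678] 0.006100144696449768
1799 [[0.42  0.212 0.177]
 [0.519 0.279 0.181]
 [0.611 0.34  0.201]]
((513.29443359375, 276.87054443359375), (198.06309509277344, 128.4764862060547), 2.904191255569458)
slope [ 0.0387766  -0.05554906  0.18232894]
```

View pics/s2.png

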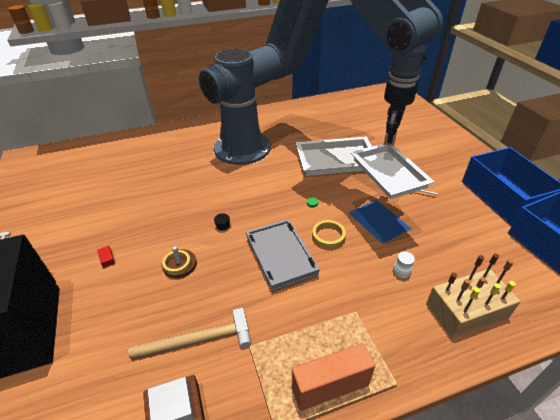

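The scene shows the tray held level at (392,170), centred over the mat at (0.513, 0.277) against (0.512, 0.280), with its underside about 17 cm up. The bangle is on the post at (178,262), and the lower trays at (282,253) and the bystanders are in place. Handing in.

```bash
python3 -c "
from h import *
print(order.sign_off())"
```

```text
the job is handed in; nothing more can be done
None
```

The job is handed in, with no verdict returned: the bangle lies flat around the post and is released, and the white tray was peeled by its lug and is held level and still about 17 cm over the mat's centre.

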